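# Magnet check of the algae cleaner on the feeding station

## Robot

A 6-joint arm with a two-finger parallel gripper is mounted at the origin on the work surface. World frame = base frame: x ahead of the robot, y to its left, z up, the work surface at z = 0. Lengths are in m, angles in rad, forces in N, time in s.
With the tool pointing down it reaches from about 0.425 to 0.95 m from the base axis. Payload 14.7 kg.
Tool frame: the origin (TCP) lies at the very end of the fingers, on their centre line; the grasp point (between the pads) lies 19 mm behind it (env.hold_point_z is the distance from the TCP to the grasp point, in m); z points along the fingers, y is the direction in which the jaws open and shut (so a half turn about z gives the same grasp; the last joint's range is limited). The gripper opens to 85 mm and grips with 20 to 120 N. Pads are 22 mm wide; open, the fingers measure 114 mm over their backs; the gripper's body (76 mm by 85 mm) begins 54 mm behind the grasp point. The pads swing forward as they close: fully open they stand 13 mm farther back than shut.
Start: joints at [1.172, 0.48, 1.596, -0, 1.065, -0.047], TCP at [0.224, 0.61, 0.231] pointing down, gripper open.
Joint ranges: [-2.75, 2.75], [-0.82, 2.05], [0.23, 2.67], [-1.56, 4.7], [0.09, 2.69], [-2.92, 2.92]. Speed limits (rad/s): [1.89, 1.89, 2.39, 3.01, 3.01, 3.01].

## Interface

Orientations are given as a 3x3 rotation matrix whose columns are the frame's x, y, z axes.
In Python, from workcell import env gives the robot as it stands.
- The arm moves only by the shell command python3 -m jog 'ROWS' [OPENING] [FORCE]. ROWS is JSON, a list that holds one entry, the list of rows, each a list of 6 numbers: the shift along the world's x, y, z normalised to -1 to 1, where 1 is 25 cm, then the turn, a rotation vector about the world's x, y, z normalised to -1 to 1, where 1 is 45 degrees. In form: [[[dx, dy, dz, ax, ay, az], ...]]. A call has exactly 8 rows; each row shifts and turns the commanded pose from where the row before left it; what a row does not reach is not made up. A row lasts 1/10 s, in which the tool goes at most 50 mm and 8.59 degrees, less where a joint would pass 70% of its speed; a pose out of reach is approached as far as the arm can. A call with a number of a shift or a turn outside -1 to 1 is refused whole. A call with a gripper value outside its range is refused whole. OPENING is the opening, from 0 (shut) to 1 (fully open), set as the call begins (- or left out, the last holds). The fingers move at their own pace and stop on an object; FORCE is the grip in N (left out, the last holds). Time passes only in rows, so rows that do not move let the fingers close, or fill a call up. It gives the time, the measured TCP pose, the force and the opening at its end, in the units of the state.
- env.get_obs(): the state, without advancing time (a new reading comes with each control period).
- env.grab_frame(name): name is "scene" or "side" or "wrist"; returns (picture, depth): 384x512x3 uint8, red, green, blue; 384x512 float32, m along the optical axis (not along the pixel's ray), 0 where there is no reading.
- env.camera_model(name): a dict with "camera_matrix" (3x3 intrinsics, pixels), "extrinsics" (4x4, takes a point from camera to world coordinates). Camera axes: x right, y down, z forward; pixel columns grow to the right and rows downward; lengths in m; the calibration is good to about 2 mm. A picture is of the moment at which its call begins: read the wrist's pose just before it. camera_model takes no time and is no camera call; for the wrist camera it gives the pose at the moment of the call.
- env.close_job(): hands the job in, once; it reports no verdict.
The state is a dict: "t": time; "joint_positions": joint angles; "joint_velocities": joint speeds; "tau": joint torques, N m; "ee_pos": TCP position; "orientation": TCP orientation; "ft_force": force on the tool from outside, world axes, zero at the start; "wrist_torque": the same for the moment, N m; "grip_width": finger opening in m.
Only numpy, scipy, OpenCV 4.12 (cv2) and the standard library are available. Lean on these libraries where they do the work, as an engineer would, in place of code of your own. Each camera call takes 0.05 s, during which the arm holds its last target. There are 200 camera calls.

## Task

Check the algae cleaner's magnet: lay the green cleaner, white dot still up, flat and centred on the sloped rest of the clear feeding station (lengthwise along the slope, either way round, not dropped) and let go of it. Then take the orange tester pen out of its stand and hold its sprung tip on the white dot, with the pen square to the cleaner's sloping face, pressing lightly so that the tip is pushed about half way into the pen. Finish holding the pen there, tip on the dot, and leave the other things on the cabinet top alone.

Things in the scene. Friction and masses are not known exactly. Their poses are not given: they have to be found in the camera images.
- cleaner: green magnetic algae cleaner, loose, about 180 g, a block 80 (x) by 44 (y) by 28 (z) mm with vertical sides, grey felt underneath and three dark grip stripes across its middle; it starts lying on the cabinet top, dot up. Origin: centre of its underside; x along its length, z out of its dotted face
- dot (a point): centre of the white dot (12 mm across) on the cleaner's top face, 18 mm from the middle of that face along the cleaner's +x and 28 mm above its underside
- station: clear acrylic feeding station, fixed by a black screw clamp on the far edge of the cabinet top. Origin: on that edge at the cabinet top's height; x away from the robot when unturned. A clear arm 40 mm wide, top 80 mm up, runs 218 mm along -x; on it a clear dish (56 mm across, 22 mm high, 62 mm from the origin) and, beyond it, the rest
- rest: sloped rest fixed on the station (170 mm along its -x, 108 mm up): dark rubber face 100 (x) by 36 (y) mm, tilted 20 degrees, low end toward the robot, where a blue lip 4 mm thick stands 8 mm above the face (inner side at x = -50 mm). Origin: centre of the face; x up the slope, y across, z square out of the face. The cleaner does not slide on it
- stand: grey plastic pen stand, fixed, a block 50 by 50 by 70 mm high, with an upright hole 18 mm across through its middle, in which the pen stands. Origin: centre of its underside
- pen: orange magnet tester pen, loose, 40 g, upright in the stand, tip down, its tip's end 8 mm above the cabinet top. Barrel 15 mm in diameter, length 153 mm; a black collar 24 mm across, 62 to 67 mm above the tip's end, rests on the stand; grip the barrel 67 to 150 mm above the tip's end. Origin: the tip's end when not pushed in; z along the pen from tip to top
- pen_tip (a point): the rounded end of the pen's thin steel tip (6 mm in diameter, stands 14 mm out of the pen); moves with the tip as it is pushed in
- plunger (a joint): how far the sprung tip is pushed into the pen, m: 0 fully out, 0.010 fully in. It starts to move at 0.6 N and takes 0.3 N more per mm (3.6 N at 10 mm)
- tweezer: steel tweezer, 160 mm long, lying on the cabinet top; a bystander. Origin: centre of its underside
- splitter: white airline splitter with three blue knobs, 70 by 24 by 28 mm; a bystander. Origin: centre of its underside
- stone: smooth grey river stone, 70 mm across and 33 mm high; a bystander. Origin: centre of its underside
- food_jar: food jar with a red cap, 54 mm across and 75 mm high; a bystander. Origin: centre of its underside
- cup: white measuring cup, 52 mm across and 50 mm high; a bystander. Origin: centre of its underside
- feeding_ring: yellow floating feeding ring, 72 mm across and 10 mm high; a bystander. Origin: centre of its underside
There are look-alikes about, which are no part of the job. Several things look just like the cleaner: the one meant starts farthest to the robot's left.

How it is judged:
By the outcome, as a careful person would: the job done as asked, in the order asked, and still so for the second after the job is handed in, while the arm keeps its last pose, push and grip.
It also fails if it takes over 54 s, if anything falls off the work surface, if the arm or the gripper's body presses on something with over 40 N, if the wrist force passes 120 N, or if a joint passes its speed limit or range.

## Working session

There is one attempt and no reset: what is moved stays moved. The work goes in short steps, Python scripts to look and compute and a shell command to move; the robot and the scene stay as the last step left them, time stands still between calls to the robot, and variables do not carry over. Pictures are saved under pics/ and viewed, about 8 in all and at most 12, crops included, and the job is handed in when it is done.

```bash
ls; mkdir -p pics
cat > h.py <<'E'
import numpy as np,cv2
from workcell import env
def grab(n):
    m=env.camera_model(n); p,d=env.grab_frame(n); return p,d,m
def save(p,f): cv2.imwrite('pics/'+f,p[:,:,::-1])
def cloud(d,m):
    K=m['camera_matrix'];E=m['extrinsics'];v,u=np.mgrid[:d.shape[0],:d.shape[1]]
    P=np.stack([(u-K[0][2])/K[0][0]*d,(v-K[1][2])/K[1][1]*d,d],-1)
    W=P@np.array(E)[:3,:3].T+np.array(E)[:3,3]; W[d==0]=np.nan; return W
E
python3 - <<'E'
from h import *
ps=[]
for n in("scene","side"):
    p,d,m=grab(n); np.savez(n+'.npz',p=p,d=d,K=m['camera_matrix'],E=m['extrinsics']); save(p,n+'0.png'); print(n,np.round(m['extrinsics'],3))
    ps.append(p)
print(env.get_obs()['t'])
E
```

```text
pics
scene [[ 0.185  0.748 -0.637  1.357]
 [ 0.983 -0.144  0.115 -0.173]
 [-0.006 -0.647 -0.762  1.026]
 [ 0.     0.     0.     1.   ]]
side [[-0.663 -0.528  0.53  -0.148]
 [-0.748  0.458 -0.48   0.647]
 [ 0.011 -0.715 -0.699  1.02 ]
 [ 0.     0.     0.     1.   ]]
0.1
```

View pics/scene0.png

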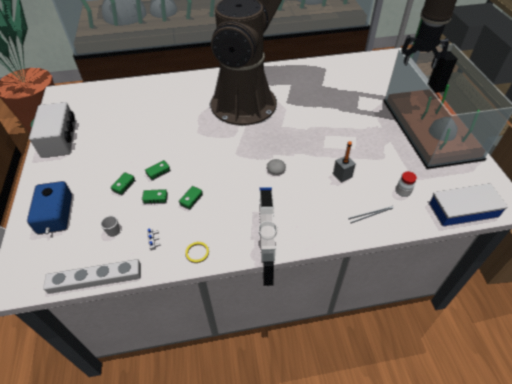

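View pics/side0.png

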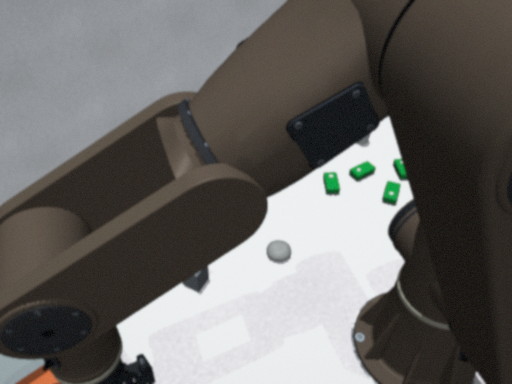

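The scene camera looks back at the robot, so image right is the robot's left. There are four green blocks, at (122,183), (157,170), (155,196) and (191,197). The pen and stand are at (345,165), the station at (267,235), and the stone at (276,167).

Run:
```python
from h import *
z=np.load('scene.npz');p=z['p'];W=cloud(z['d'],{'camera_matrix':z['K'],'extrinsics':z['E']})
print(z['K'])
hsv=cv2.cvtColor(p,cv2.COLOR_RGB2HSV)
def comps(mask,name,lo=15):
    n,l,s,c=cv2.connectedComponentsWithStats(mask.astype(np.uint8))
    for i in range(1,n):
        if s[i,4]>=lo:
            q=W[l==i];print(name,s[i,4],np.round(c[i]),'med',np.round(np.nanmedian(q,0),3),'min',np.round(np.nanpercentile(q,3,axis=0),3),'max',np.round(np.nanpercentile(q,97,axis=0),3))
on=(W[...,0]>.2)&(W[...,0]<1.3)&(W[...,2]>-.02)&(np.abs(W[...,1])<.6)
H,S,V=hsv[...,0],hsv[...,1],hsv[...,2]
comps(on&(H>45)&(H<80)&(S>120),'green',80)
comps(on&(H>5)&(H<18)&(S>120),'orange',5)
comps(on&(H>105)&(H<130)&(S>120),'blue',5)
# green top faces, min rect
g=on&(H>45)&(H<80)&(S>120)&(W[...,2]>.022)
n,l,s,c=cv2.connectedComponentsWithStats(cv2.morphologyEx(g.astype(np.uint8),cv2.MORPH_CLOSE,np.ones((5,5))))
for i in range(1,n):
    if s[i,4]>60:
        q=W[(l==i)&(W[...,2]>.02)][:,:2]; print('rect',np.round(c[i]),cv2.minAreaRect((q*1000).astype(np.float32)))
# stand top z~.07
st=on&(abs(W[...,2]-.07)<.006); comps(st,'z70',10)
comps(on&(abs(W[...,0]-.75)<.2)&(abs(W[...,1]-0)<.15)&(V<70),'dark',10)
big=cv2.resize(np.hstack([p[150:230,100:210]]),None,fx=5,fy=5,interpolation=cv2.INTER_CUBIC)
b2=cv2.resize(p[130:290,240:370],None,fx=2.5,fy=2.5,interpolation=cv2.INTER_CUBIC)
b3=np.zeros((400,800,3),np.uint8); b3[:400,:550]=big[:400]; b3[:,550:]=cv2.resize(p[150:290,235:322],(250,400)); save(b3,'crop1.png')
```

```text
[[392.95718793   0.         260.69931066]
 [  0.         392.95718793 192.45737916]
 [  0.           0.           1.        ]]
green 201 [157. 170.] med [ 0.348 -0.363  0.026] min [ 0.318 -0.392  0.011] max [ 0.37  -0.326  0.03 ]
green 216 [123. 183.] med [ 0.387 -0.476  0.025] min [ 0.356 -0.508  0.011] max [ 0.418 -0.45   0.03 ]
green 221 [191. 197.] med [ 0.494 -0.252  0.026] min [ 0.46  -0.284  0.014] max [ 0.527 -0.224  0.031]
green 225 [154. 196.] med [ 0.472 -0.375  0.025] min [ 0.445 -0.405  0.012] max [ 0.485 -0.337  0.03 ]
orange 54 [347. 153.] med [0.482 0.277 0.113] min [0.478 0.273 0.076] max [0.485 0.282 0.162]
blue 28 [266. 189.] med [ 0.566 -0.014  0.093] min [ 0.561 -0.027  0.088] max [ 0.573 -0.     0.098]
blue 295 [446. 215.] med [0.74  0.522 0.027] min [0.664 0.519 0.01 ] max [0.751 0.594 0.044]
rect [157. 168.] ((341.0216064453125, -362.13958740234375), (40.63452911376953, 73.44794464111328), 27.016355514526367)
rect [122. 182.] ((385.0377502441406, -479.5522766113281), (40.43019485473633, 76.60619354248047), 50.79549789428711)
rect [190. 196.] ((491.899139404296
[... 169 characters left out ...]
798583984), 81.88896179199219)
z70 77 [408. 118.] med [0.302 0.588 0.07 ] min [0.215 0.585 0.065] max [0.366 0.591 0.075]
z70 71 [426. 144.] med [0.444 0.588 0.07 ] min [0.382 0.586 0.065] max [0.502 0.596 0.076]
z70 145 [345. 163.] med [0.485 0.274 0.069] min [0.453 0.253 0.065] max [0.503 0.306 0.075]
z70 132 [408. 177.] med [0.588 0.457 0.074] min [0.564 0.439 0.065] max [0.607 0.481 0.076]
z70 24 [267. 250.] med [ 0.772 -0.052  0.069] min [ 0.769 -0.067  0.064] max [ 0.775 -0.033  0.076]
dark 159 [266. 198.] med [ 0.613 -0.022  0.107] min [ 0.568 -0.038  0.091] max [ 0.652 -0.006  0.123]
dark 140 [268. 268.] med [ 0.798 -0.052  0.012] min [ 0.773 -0.067 -0.017] max [ 0.802 -0.038  0.033]
```

View pics/crop1.png

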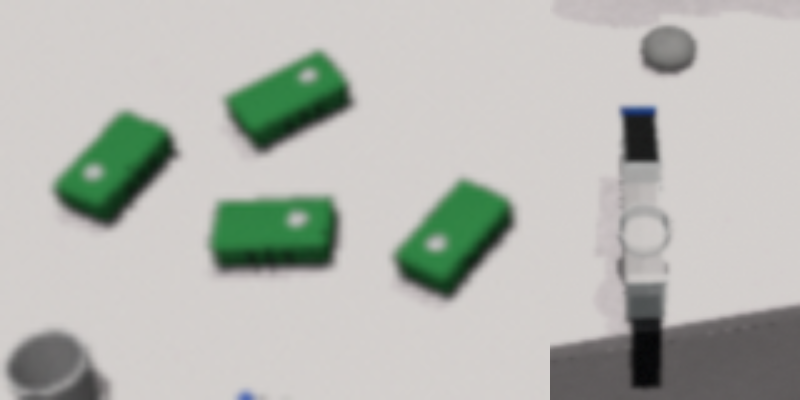

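Chosen cleaner: (191,197), at about (0.492, -0.254). Its y of -0.25 is the farthest left of the four (the others are at -0.36, -0.37 and -0.48). The crop shows its dot end pointing +x/-y. The pen is at (0.482, 0.277), and the rest is at about (0.61, -0.022).

```bash
python3 - <<'E'
from h import *
o=env.get_obs();print(np.round(o['orientation'],3),np.round(o['ee_pos'],3),o['grip_width'])
m=env.camera_model('wrist');T=np.eye(4);T[:3,:3]=o['orientation'];T[:3,3]=o['ee_pos'];print(np.round(np.linalg.inv(T)@m['extrinsics'],3),m['camera_matrix'])
E
python3 -m jog '[[[0,0,0.15,0,0,0],[0,0,0.15,0,0,0],[0.1,-0.14,0,0,0,0],[0.15,-0.2,0,0,0,0],[0.15,-0.2,0,0,0,0],[0.15,-0.2,0,0,0,0],[0.15,-0.2,0,0,0,0],[0.05,-0.15,0,0,0,0]]]' 1 60
```

```text
[[-0.939  0.345 -0.   ]
 [ 0.345  0.939 -0.001]
 [ 0.    -0.001 -1.   ]] [0.224 0.61  0.231] 0.08551058726319744
[[-0.    -0.965 -0.261  0.067]
 [ 1.     0.    -0.001  0.   ]
 [ 0.001 -0.261  0.965 -0.142]
 [ 0.     0.     0.     1.   ]] [[291.11687362   0.         259.48484051]
 [  0.         291.11687362 191.21623636]
 [  0.           0.           1.        ]]
t: 0.9
ee_pos: [0.3833, 0.3757, 0.3061]
orientation: [[-0.938, 0.345, 0.0], [0.345, 0.938, -0.0], [-0.0, -0.0, -1.0]]
ft_force: [0.1, 0.8, 0.0]
grip_width: 0.0855
```

```bash
python3 - <<'E'
from h import *
p,d,m=grab('wrist');np.savez('w_pen.npz',p=p,d=d,K=m['camera_matrix'],E=m['extrinsics']);save(p,'w_pen.png')
E
python3 -m jog '[[[0.04,-0.18,0,0,0,0],[0.04,-0.2,0,0,0,-0.05],[0.04,-0.2,0,0,0,-0.05],[0.04,-0.2,0,0,0,-0.05],[0.04,-0.2,0,0,0,-0.05],[0.04,-0.2,0,0,0,-0.05],[0.04,-0.2,0,0,0,-0.05],[0.04,-0.2,0,0,0,-0.05]]]'
python3 - <<'E'
from h import *
p,d,m=grab('wrist');np.savez('w_mid.npz',p=p,d=d,K=m['camera_matrix'],E=m['extrinsics']);save(p,'w_mid.png')
E
python3 -m jog '[[[0.04,-0.2,0,0,0,-0.06],[0.04,-0.2,0,0,0,0],[0.04,-0.2,0,0,0,0],[0,-0.2,-0.05,0,0,0],[0,-0.1,-0.1,0,0,0],[0,0,0,0,0,0],[0,0,0,0,0,0],[0,0,0,0,0,0]]]'
python3 - <<'E'
from h import *
p,d,m=grab('wrist');np.savez('w_cl.npz',p=p,d=d,K=m['camera_matrix'],E=m['extrinsics']);save(p,'w_cl.png')
a=np.hstack([cv2.imread('pics/'+f)[:,:] for f in('w_mid.png','w_cl.png')]);cv2.imwrite('pics/w3.png',cv2.resize(a,(800,300),interpolation=cv2.INTER_AREA))
E
```

```text
t: 1.75
ee_pos: [0.4599, -0.0125, 0.3063]
orientation: [[-0.809, 0.588, 0.0], [0.588, 0.809, 0.0], [-0.0, 0.0, -1.0]]
ft_force: [1.3, 0.4, -0.0]
grip_width: 0.0853
t: 2.6
ee_pos: [0.4898, -0.2303, 0.2697]
orientation: [[-0.782, 0.624, 0.0], [0.624, 0.782, 0.0], [-0.0, 0.0, -1.0]]
ft_force: [0.6, -0.3, -0.0]
grip_width: 0.0855
```

View pics/w3.png

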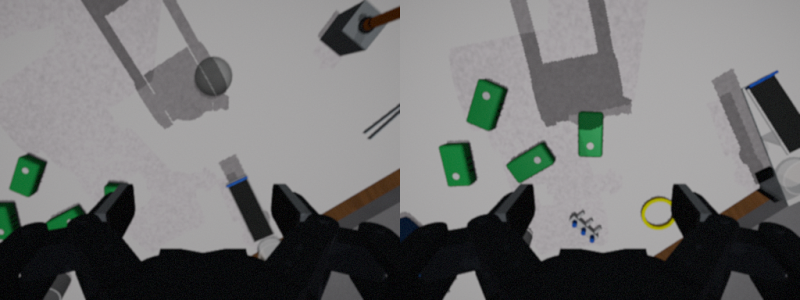

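Left half (w_mid): the rest at about (248,210) in panel pixels, with its blue lip toward the robot. Right half (w_cl): the target cleaner at panel (590,135), square to the jaws with its dot at (590,146), and the rest at right (775,105).

```bash
cat > meas.py <<'E'
from h import *
def load(f):
    z=np.load(f);p=z['p'];return p,cloud(z['d'],{'camera_matrix':z['K'],'extrinsics':z['E']}),cv2.cvtColor(p,cv2.COLOR_RGB2HSV),z
def cleaner(f,near,zt=.028):
    p,W,h,z=load(f)
    g=(h[...,0]>45)&(h[...,0]<80)&(h[...,1]>100)
    g=cv2.morphologyEx(g.astype(np.uint8),cv2.MORPH_CLOSE,np.ones((15,15)))>0
    g&=(abs(W[...,2]-zt)<.006)&(np.hypot(W[...,0]-near[0],W[...,1]-near[1])<.065)
    n,l,s,c=cv2.connectedComponentsWithStats(g.astype(np.uint8)); i=1+s[1:,4].argmax(); q=W[l==i]
    (cx,cy),(w,hh),a=cv2.minAreaRect((q[:,:2]*1000).astype(np.float32))
    if w<hh:a+=90
    dt=q[(h[l==i][:,1]<60)&(h[l==i][:,2]>110)]
    print(f,'centre',cx,cy,'z',np.median(q[:,2]),'size',w,hh,'ang',a%180,'dot',np.round(dt.mean(0),4) if len(dt) else None,len(dt))
def rest(f):
    p,W,h,z=load(f)
    k=(h[...,2]<80)&(W[...,2]>.085)&(W[...,2]<.13)&(np.hypot(W[...,0]-.613,W[...,1]+.022)<.075)
    k=cv2.erode(k.astype(np.uint8),np.ones((2,2)))
    n,l,s,c=cv2.connectedComponentsWithStats(k); i=1+s[1:,4].argmax(); q=W[l==i]; 
    c=q.mean(0);u,sv,vt=np.linalg.svd(q-c,full_matrices=False);nn=vt[2]*np.sign(vt[2,2])
    (cx,cy),(w,hh),a=cv2.minAreaRect((q[:,:2]*1000).astype(np.float32))
    print(f,'rest',len(q),np.round(c,4),'n',np.round(nn,3),'tilt',np.degrees(np.arccos(nn[2])),'yaw',np.degrees(np.arctan2(-nn[1],-nn[0])),'rect',cx,cy,w,hh,a, 'zrange',np.percentile(q[:,2],[1,99]))
    b=(h[...,0]>100)&(h[...,0]<130)&(h[...,1]>100)&(W[...,2]>.075)&(W[...,2]<.12)&(np.hypot(W[...,0]-.565,W[...,1]+.014)<.04)
    print('lip',b.sum(),np.nanmean(W[b],0), np.nanmin(W[b],0),np.nanmax(W[b],0))
E
python3 - <<'E'
from meas import *
cleaner('w_cl.npz',(.492,-.254)); cleaner('scene.npz',(.492,-.254),.026)
for f in('scene.npz','w_mid.npz','w_cl.npz'): rest(f)
for f in('scene.npz','w_pen.npz','w_mid.npz'):
    p,W,h,z=load(f)
    o=(h[...,0]>3)&(h[...,0]<20)&(h[...,1]>110)&(np.hypot(W[...,0]-.482,W[...,1]-.277)<.03)&(W[...,2]>.08)
    q=W[o];print(f,'pen',o.sum())
    if len(q):
        for lo,hi in((.08,.11),(.11,.135),(.135,.155),(.155,.17)):
            s=q[(q[:,2]>lo)&(q[:,2]<hi)]
            if len(s):print(lo,len(s),np.round(s.mean(0),4),np.round(s.min(0),4),np.round(s.max(0),4))
    s=W[(abs(W[...,2]-.07)<.004)&(np.hypot(W[...,0]-.482,W[...,1]-.277)<.06)]
    if len(s):print('stand',len(s),cv2.minAreaRect((s[:,:2]*1000).astype(np.float32)))
E
```

```text
w_cl.npz centre 484.4480285644531 -253.91285705566406 z 0.027183323120160557 size 39.90816116333008 76.32123565673828 ang 140.0067901611328 dot [ 0.499  -0.2669  0.0278] 69
scene.npz centre 491.4094543457031 -254.31185913085938 z 0.026131604867175917 size 43.013221740722656 75.67424774169922 ang 136.8747444152832 dot [ 0.5    -0.2681  0.0268] 10
scene.npz rest 137 [ 0.6142 -0.0212  0.1079] n [-0.339  0.07   0.938] tilt 20.240451632223795 yaw -11.664302477818513 rect 612.6776733398438 -20.58209991455078 27.23048973083496 85.51705932617188 79.31816101074219 zrange [0.09048481 0.12437515]
lip 31 [ 0.56579168 -0.01497228  0.09296261] [ 0.55789266 -0.0312528   0.08784742] [ 5.73945770e-01 -5.09199371e-05  9.91871860e-02]
w_mid.npz rest 1777 [ 0.613  -0.0245  0.1081] n [-0.337  0.056  0.94 ] tilt 19.98278642983458 yaw -9.368669122123789 rect 612.5321044921875 -24.649036407470703 31.399978637695312 91.02708435058594 80.93717956542969 zrange [0.09150702 0.12407065]
lip 125 [ 0.56193112 -0.01664992  0.09504096] [ 0.55577837 -0.03415286  0.08864068] [0.56900773 0.0013835  0.09902253]
w_cl.npz 
[... 888 characters left out ...]
97 [0.4699 0.2829 0.1234] [0.4677 0.2761 0.1105] [0.4744 0.287  0.1349]
0.135 77 [0.4695 0.2829 0.1452] [0.4671 0.2751 0.1357] [0.4733 0.287  0.155 ]
0.155 112 [0.473  0.2805 0.1594] [0.4676 0.2732 0.1553] [0.4798 0.2867 0.1615]
stand 881 ((475.4237365722656, 279.3194580078125), (50.415775299072266, 51.41844177246094), 19.65078353881836)
w_mid.npz pen 511
0.08 246 [0.4742 0.2732 0.0957] [0.4678 0.2706 0.0802] [0.4819 0.2769 0.11  ]
0.11 241 [0.474  0.2732 0.1228] [0.4689 0.2705 0.1101] [0.4803 0.2764 0.1349]
0.135 24 [0.4731 0.2726 0.1363] [0.4697 0.271  0.1352] [0.4778 0.2748 0.1377]
stand 1624 ((475.1095275878906, 279.1170959472656), (51.22021484375, 51.822208404541016), 19.79546356201172)
```

```bash
python3 -m jog '[[[-0.02,-0.1,-0.05,0,0,-0.02],[0,0,-0.17,0,0,0],[0,0,-0.17,0,0,0],[0,0,-0.17,0,0,0],[0,0,-0.17,0,0,0],[0,0,-0.15,0,0,0],[0,0,0,0,0,0],[0,0,0,0,0,0]]]' 0.8 60
python3 - <<'E'
from h import *
p,d,m=grab('wrist');np.savez('w_cl2.npz',p=p,d=d,K=m['camera_matrix'],E=m['extrinsics'])
from meas import *
cleaner('w_cl2.npz',(.485,-.255))
o=env.get_obs();print(np.round(o['ee_pos'],4),np.degrees(np.arctan2(o['orientation'][1][1],o['orientation'][0][1])),o['grip_width'])
save(p,'w_cl2.png')
E
```

```text
t: 3.45
ee_pos: [0.485, -0.2556, 0.0501]
orientation: [[-0.772, 0.635, -0.0], [0.635, 0.772, 0.0], [0.0, -0.0, -1.0]]
ft_force: [-0.2, -0.2, 0.6]
grip_width: 0.0683
w_cl2.npz centre 483.94036865234375 -254.41171264648438 z 0.02706515579001781 size 42.70545959472656 77.4161605834961 ang 139.48274612426758 dot [ 0.4992 -0.2669  0.0276] 220
[ 0.4857 -0.2561  0.051 ] 50.54447332812362 0.06872854455492926
```

View pics/w_cl2.png

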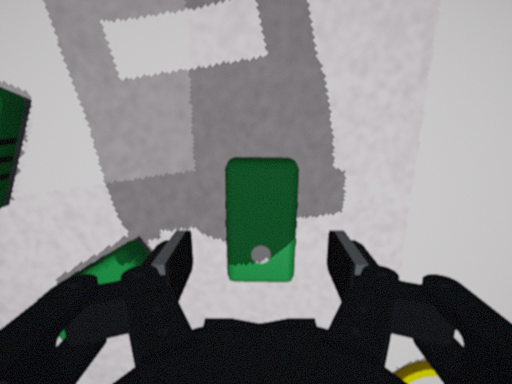

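The cleaner is centred between the jaws and square to them (dot at (260,254)). The neighbouring block is clear of the left finger.

```bash
python3 -m jog '[[[0,0,-0.06,0,0,0],[0,0,-0.06,0,0,0],[0,0,-0.04,0,0,0],[0,0,-0.025,0,0,0],[0,0,0,0,0,0],[0,0,0,0,0,0],[0,0,0,0,0,0],[0,0,0,0,0,0]]]'
python3 -m jog '[[[0,0,0,0,0,0],[0,0,0,0,0,0],[0,0,0,0,0,0],[0,0,0,0,0,0],[0,0,0,0,0,0],[0,0,0,0,0,0],[0,0,0,0,0,0],[0,0,0,0,0,0]]]' 0 60
python3 -c "
from workcell import env;o=env.get_obs();print(o['ee_pos'],o['grip_width'],o['ft_force'])"
```

```text
t: 4.3
ee_pos: [0.4848, -0.2563, 0.0034]
orientation: [[-0.772, 0.636, 0.001], [0.636, 0.772, -0.0], [-0.001, 0.0, -1.0]]
ft_force: [-0.2, -0.5, 0.2]
grip_width: 0.068
t: 5.1
ee_pos: [0.4846, -0.2561, 0.0033]
orientation: [[-0.772, 0.636, 0.0], [0.636, 0.772, -0.0], [-0.0, 0.0, -1.0]]
ft_force: [-2.1, 2.0, 9.5]
grip_width: 0.0428
[ 0.48461403 -0.25614395  0.0033296 ] 0.04275739431713991 [-2.0964437   2.02333201  9.4554369 ]
```

```bash
python3 -m jog '[[[0,0,0.05,0,0,0],[0,0,0.1,0,0,0],[0,0,0.15,0,0,0],[0,0,0.17,0,0,0],[0,0,0.15,0,0,0],[0,0.1,0.151,0,0,0.1],[0.046,0.14,0,0,0,0.12],[0.07,0.14,0,0,0,0.12]]]'
python3 -m jog '[[[0.07,0.15,0,0,0,0.12],[0.07,0.15,0,0,0,0.11],[0.07,0.147,0,-0.01,-0.059,0.101],[0.06,0.1,0,-0.02,-0.12,0],[0,0.02,0,-0.02,-0.13,0],[0,0,0,-0.022,-0.13,0],[0,0,0,0,0,0],[0,0,0,0,0,0]]]'
cat > st.py <<'E'
from h import *
from scipy.spatial.transform import Rotation as Rn
def target(yaw=-9.3,tilt=20):
    return (Rn.from_euler('z',yaw,degrees=True)*Rn.from_euler('y',-tilt,degrees=True)).as_matrix()
def show(yaw=-9.3,tp=None):
    o=env.get_obs();R=np.array(o['orientation']);T=target(yaw)
    G=np.c_[-T[:,0],T[:,1],-T[:,2]]; e=Rn.from_matrix(G@R.T).as_rotvec(degrees=True)
    print('t',round(o['t'],2),'p',np.round(o['ee_pos'],4),'rot err deg',np.round(e,2),'units',np.round(e/45,3),'F',np.round(o['ft_force'],2),'w',round(o['grip_width'],4))
    if tp is not None: print('move units',np.round((np.array(tp)-o['ee_pos'])/.25,4))
E
python3 -c "
from st import *;show(tp=[.581,-.0193,.196])
p,d,m=grab('wrist');np.savez('w_held.npz',p=p,d=d,K=m['camera_matrix'],E=m['extrinsics']);a=p
p,d,m=grab('side');np.savez('s_held.npz',p=p,d=d,K=m['camera_matrix'],E=m['extrinsics'])
save(cv2.resize(np.hstack([a,p]),(800,300),interpolation=cv2.INTER_AREA),'held.png')"
```

```text
t: 5.9
ee_pos: [0.5135, -0.1605, 0.1979]
orientation: [[-0.913, 0.408, 0.002], [0.408, 0.913, -0.001], [-0.003, 0.0, -1.0]]
ft_force: [-0.4, -0.7, -2.1]
grip_width: 0.0428
t: 6.7
ee_pos: [0.5806, -0.0194, 0.1962]
orientation: [[-0.928, 0.161, 0.336], [0.152, 0.987, -0.053], [-0.34, 0.001, -0.94]]
ft_force: [0.2, -0.2, -2.0]
grip_width: 0.0432
t 6.7 p [ 0.5806 -0.0194  0.1962] rot err deg [-0.1  -0.1  -0.03] units [-0.002 -0.002 -0.001] F [ 0.24 -0.24 -1.97] w 0.0432
move units [ 0.0014  0.0003 -0.001 ]
```

View pics/held.png

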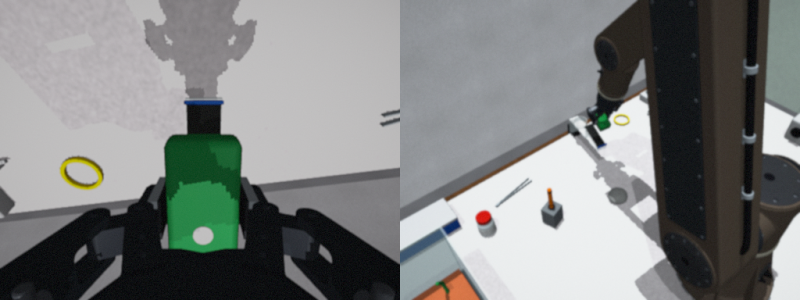

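The cleaner is held square with its dot up, and the rest and lip show ahead of it at panel (204,115). Next I check the cleaner's pose in the hand against the rest, in the rest's axes.

Run:
```python
from meas import *
from st import *
T=target(); C=np.array([.6125,-.0243,.108]); tcp=np.array([.5806,-.0194,.1962])
for f in('w_held.npz','s_held.npz','w_mid.npz','scene.npz'):
    p,W,h,z=load(f); 
    if f=='w_held.npz':
        L=(W-tcp)@T
        g=(h[...,0]>45)&(h[...,0]<80)&(h[...,1]>100)
        q=L[g&(abs(L[...,2]-.025)<.008)];print('held TCPrel',len(q),'z',np.median(q[:,2]),np.percentile(q,[1,50,99],axis=0).round(4))
        A=np.c_[q[:,:2],np.ones(len(q))];print('plane slopes',np.linalg.lstsq(A,q[:,2],rcond=None)[0].round(4))
        dt=L[(h[...,1]<60)&(h[...,2]>120)&(abs(L[...,2]-.025)<.006)&(abs(L[...,0])<.04)&(abs(L[...,1])<.02)];print('dot',len(dt),dt.mean(0).round(4))
    R=(W-C)@T
    k=(h[...,2]<70)&(abs(R[...,2])<.006)&(abs(R[...,0])<.06)&(abs(R[...,1])<.03);q=R[k]
    if len(q)>20:print(f,'rubber in rest frame',len(q),'x',np.percentile(q[:,0],[1,99]).round(4),'y',np.percentile(q[:,1],[1,50,99]).round(4),'z',np.median(q[:,2]).round(4),'yaw slope',np.polyfit(q[:,0],q[:,1],1).round(4))
    b=(h[...,0]>100)&(h[...,0]<130)&(h[...,1]>100)&(abs(R[...,0]+.052)<.015)&(abs(R[...,1])<.04)&(abs(R[...,2])<.02);q=R[b]
    if len(q):print(f,'lip',len(q),np.percentile(q,[2,50,98],axis=0).round(4))
```

```text
held TCPrel 12827 z 0.024233866338948154 [[-0.0401 -0.0207  0.0195]
 [-0.0114  0.0001  0.0242]
 [ 0.0272  0.0213  0.0257]]
plane slopes [ 0.0117 -0.0001  0.0242]
dot 489 [0.0174 0.0003 0.0248]
w_held.npz rubber in rest frame 1592 x [-0.0512 -0.0211] y [-0.0158  0.0009  0.0176] z -0.0 yaw slope [0.0034 0.001 ]
w_held.npz lip 294 [[-0.0555 -0.0167 -0.0009]
 [-0.0539  0.0004  0.0076]
 [-0.0486  0.0183  0.0092]]
s_held.npz rubber in rest frame 234 x [-0.0457  0.043 ] y [-0.0118  0.0033  0.017 ] z 0.0006 yaw slope [-0.0132  0.0027]
s_held.npz lip 33 [[-0.0547 -0.0087 -0.0013]
 [-0.0522  0.0049  0.0066]
 [-0.0414  0.0192  0.0135]]
w_mid.npz rubber in rest frame 1891 x [-0.0485  0.0464] y [-0.0164 -0.0004  0.0153] z -0.0001 yaw slope [ 0.0049 -0.0005]
w_mid.npz lip 125 [[-0.0554 -0.0178 -0.0014]
 [-0.0528 -0.0006  0.0071]
 [-0.0491  0.0161  0.0092]]
scene.npz rubber in rest frame 159 x [-0.0497  0.0448] y [-0.0129  0.002   0.0167] z -0.0005 yaw slope [0.0169 0.002 ]
scene.npz lip 31 [[-0.0544 -0.0132 -0.0024]
 [-0.0506  0.0007  0.0016]
 [-0.043   0.0164  0.0068]]
```

```bash
python3 -m jog '[[[0.025,-0.004,-0.07,0,0,0],[0.025,-0.004,-0.07,0,0,0],[0.025,-0.004,-0.07,0,0,0],[0.02,-0.003,-0.055,0,0,0],[0.014,-0.002,-0.038,0,0,0],[0.0095,0,-0.0245,0,0,0],[0,0,0,0,0,0],[0,0,0,0,0,0]]]'
python3 -m jog '[[[0.0013,0,-0.0036,0,0,0],[0,0,0,0,0,0],[0.0013,0,-0.0036,0,0,0],[0,0,0,0,0,0],[0,0,0,0,0,0],[0,0,0,0,0,0],[0,0,0,0,0,0],[0,0,0,0,0,0]]]'
python3 -c "
from st import *;show(tp=[.6113,-.0238,.1113])"
```

```text
t: 7.6
ee_pos: [0.6107, -0.0236, 0.1141]
orientation: [[-0.927, 0.161, 0.338], [0.152, 0.987, -0.054], [-0.342, 0.002, -0.94]]
ft_force: [-0.7, -0.3, -1.9]
grip_width: 0.0429
t: 8.4
ee_pos: [0.6113, -0.0236, 0.112]
orientation: [[-0.927, 0.161, 0.338], [0.152, 0.987, -0.054], [-0.342, 0.002, -0.94]]
ft_force: [0.0, 0.1, -2.2]
grip_width: 0.043
t 8.4 p [ 0.6113 -0.0236  0.112 ] rot err deg [-0.1   0.03 -0.02] units [-0.002  0.001 -0.   ] F [ 0.    0.08 -2.24] w 0.043
move units [ 0.     -0.0008 -0.0027]
```

Creep down until contact shows.

```bash
python3 -m jog '[[[0.0007,0,-0.0018,0,0,0],[0,0,0,0,0,0],[0,0,0,0,0,0],[0.0006,0,-0.0018,0,0,0],[0,0,0,0,0,0],[0,0,0,0,0,0],[0,0,0,0,0,0],[0,0,0,0,0,0]]]'
python3 -c "
from st import *;show(tp=[.6113,-.0238,.1113])"
```

```text
t: 9.2
ee_pos: [0.6116, -0.0236, 0.1114]
orientation: [[-0.927, 0.161, 0.338], [0.152, 0.987, -0.054], [-0.343, 0.002, -0.94]]
ft_force: [-4.3, 0.5, 4.5]
grip_width: 0.0425
t 9.2 p [ 0.6116 -0.0236  0.1114] rot err deg [-0.09  0.05 -0.02] units [-0.002  0.001 -0.001] F [-4.34  0.5   4.52] w 0.0425
move units [-0.0011 -0.0008 -0.0003]
```

```bash
python3 -m jog '[[[0,0,0,0,0,0],[0,0,0,0,0,0],[0,0,0,0,0,0],[0,0,0,0,0,0],[0,0,0,0,0,0],[-0.01,0.001,0.025,0,0,0],[-0.02,0.003,0.055,0,0,0],[-0.03,0.005,0.083,0,0,0]]]' 0.72
python3 -m jog '[[[-0.03,0.005,0.085,0,0,0],[-0.03,0.005,0.085,0,0,0],[-0.04,0.05,0.1,0,0,0],[0,0.1,0.07,0,0,0],[0,0,0,0,0,0],[0,0,0,0,0,0],[0,0,0,0,0,0],[0,0,0,0,0,0]]]'
python3 - <<'E'
from meas import *
from st import *
show()
p,d,m=grab('wrist');np.savez('w_pl.npz',p=p,d=d,K=m['camera_matrix'],E=m['extrinsics']);a=p
p,d,m=grab('scene');np.savez('sc_pl.npz',p=p,d=d,K=m['camera_matrix'],E=m['extrinsics'])
save(np.hstack([a,cv2.resize(p[140:290,220:320],(256,384))]),'placed.png')
T=target();C=np.array([.6125,-.0243,.108])
for f in('w_pl.npz','sc_pl.npz'):
    p,W,h,z=load(f);L=(W-C)@T
    g=(h[...,0]>45)&(h[...,0]<80)&(h[...,1]>100)&(abs(L[...,0])<.08)&(abs(L[...,1])<.05)
    q=L[g&(abs(L[...,2]-.028)<.008)]; print(f,len(q),np.percentile(q,[.5,50,99.5],axis=0).round(4),cv2.minAreaRect((q[:,:2]*1000).astype(np.float32)))
    A=np.c_[q[:,:2],np.ones(len(q))];print('plane',np.linalg.lstsq(A,q[:,2],rcond=None)[0].round(4))
    dt=L[(h[...,1]<60)&(h[...,2]>120)&(abs(L[...,2]-.028)<.005)&(abs(L[...,0]-.018)<.02)&(abs(L[...,1])<.015)]
    if len(dt):print('dot',len(dt),dt.mean(0).round(4),'world',(C+T@dt.mean(0)).round(4))
    b=(h[...,0]>100)&(h[...,0]<130)&(h[...,1]>100)&(abs(L[...,0]+.052)<.015)&(abs(L[...,1])<.04)&(abs(L[...,2])<.02);q=L[b]
    if len(q):print('lip',len(q),np.percentile(q,[2,50,98],axis=0).round(4))
E
```

```text
t: 10.0
ee_pos: [0.5958, -0.0213, 0.1523]
orientation: [[-0.928, 0.161, 0.337], [0.152, 0.987, -0.053], [-0.341, 0.002, -0.94]]
ft_force: [0.3, 0.1, 0.2]
grip_width: 0.0614
t: 10.8
ee_pos: [0.5711, 0.0181, 0.2362]
orientation: [[-0.928, 0.162, 0.337], [0.153, 0.987, -0.054], [-0.341, 0.002, -0.94]]
ft_force: [0.5, 0.2, -0.3]
grip_width: 0.0614
t 10.8 p [0.5711 0.0181 0.2362] rot err deg [-0.1  -0.04  0.01] units [-0.002 -0.001  0.   ] F [ 0.54  0.2  -0.27] w 0.0614
w_pl.npz 3770 [[-0.0402 -0.0193  0.0225]
 [-0.0057  0.002   0.0278]
 [ 0.0369  0.0223  0.0296]] ((-1.5154571533203125, 1.360015869140625), (77.50152587890625, 42.49380874633789), 0.1541360318660736)
plane [ 0.009  -0.0134  0.0277]
dot 154 [0.0188 0.0008 0.0284] world [ 0.6205 -0.0248  0.1411]
lip 253 [[-0.0557 -0.0168 -0.0012]
 [-0.0531  0.0022  0.0074]
 [-0.0417  0.0196  0.0092]]
sc_pl.npz 163 [[-0.0323 -0.0187  0.0207]
 [ 0.0092  0.0011  0.027 ]
 [ 0.0434  0.0204  0.0301]] ((5.839672088623047, 0.6802501678466797), (38.797481536865234, 76.20497131347656), 87.43064880371094)
plane [-0.0348 -0.0072  0.0271]
dot 6 [0.0189 0.0018 0.0287] world [ 0.6206 -0.0238  0.1414]
```

View pics/placed.png

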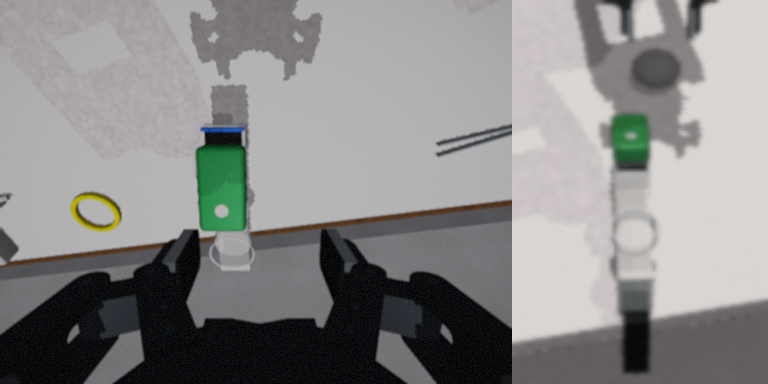

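The cleaner lies centred on the rest with its dot on the high side at about (0.6205, -0.0246, 0.141). Its x/y offsets from the rest agree to about 1 mm. Now the pen.

```bash
python3 -m jog '[[[0,0.1,0.05,0,0,0],[-0.04,0.15,0,0.018,0.11,0],[-0.07,0.16,0,0.018,0.11,0],[-0.07,0.16,0,0.018,0.11,0],[-0.07,0.16,0,0.018,0.109,0],[-0.07,0.16,0,0,0,0],[-0.062,0.154,0,0,0,0],[0,0,0,0,0,0]]]'
python3 - <<'E'
from meas import *
o=env.get_obs();print(o['ee_pos'],np.round(o['orientation'],3))
p,d,m=grab('wrist');np.savez('w_p2.npz',p=p,d=d,K=m['camera_matrix'],E=m['extrinsics'])
p,W,h,z=load('w_p2.npz')
o=(h[...,0]>3)&(h[...,0]<20)&(h[...,1]>110)&(np.hypot(W[...,0]-.4755,W[...,1]-.279)<.04)
for lo,hi in((.08,.13),(.13,.156),(.157,.17)):
    s=W[o&(W[...,2]>lo)&(W[...,2]<hi)]
    if len(s):print(lo,len(s),np.round(s.mean(0),4),np.round(s.min(0),4),np.round(s.max(0),4))
s=W[(abs(W[...,2]-.07)<.004)&(np.hypot(W[...,0]-.4755,W[...,1]-.279)<.05)]
if len(s):print('stand',len(s),cv2.minAreaRect((s[:,:2]*1000).astype(np.float32)))
E
```

```text
t: 11.7
ee_pos: [0.4745, 0.2831, 0.2487]
orientation: [[-0.987, 0.159, -0.001], [0.159, 0.987, 0.002], [0.001, 0.002, -1.0]]
ft_force: [-0.3, -0.2, -0.6]
grip_width: 0.0613
[0.47448099 0.28306999 0.2486856 ] [[-0.987  0.159 -0.001]
 [ 0.159  0.987  0.002]
 [ 0.001  0.002 -1.   ]]
0.08 138 [0.4693 0.2805 0.1064] [0.4675 0.2725 0.0801] [0.4732 0.2866 0.1296]
0.13 98 [0.4688 0.2811 0.1437] [0.4673 0.2744 0.13  ] [0.4719 0.2862 0.156 ]
0.157 189 [0.4739 0.2799 0.1597] [0.468  0.2731 0.1571] [0.4807 0.2867 0.1619]
stand 1424 ((475.1802978515625, 279.6127014160156), (50.20220947265625, 50.0819206237793), 19.440139770507812)
```

```bash
python3 -m jog '[[[0,-0.0136,0,0,0,0],[0,0,-0.12,0,0,0],[0,0,-0.12,0,0,0],[0,0,-0.12,0,0,0],[0,0,-0.12,0,0,0],[0,0,-0.099,0,0,0],[0,0,0,0,0,0],[0,0,0,0,0,0]]]'
python3 -m jog '[[[0,0,0,0,0,0],[0,0,0,0,0,0],[0,0,0,0,0,0],[0,0,0,0,0,0],[0,0,0,0,0,0],[0,0,0,0,0,0],[0,0,0,0,0,0],[0,0,0,0,0,0]]]' 0 60
python3 -m jog '[[[0,0,0.02,0,0,0],[0,0,0.05,0,0,0],[0,0,0.1,0,0,0],[0,0,0.1,0,0,0],[0,0,0.1,0,0,0],[0,0,0.1,0,0,0],[0,0,0.05,0,0,0],[0,0,0,0,0,0]]]'
```

```text
t: 12.55
ee_pos: [0.4766, 0.2752, 0.1049]
orientation: [[-0.987, 0.163, -0.0], [0.163, 0.987, 0.001], [0.001, 0.001, -1.0]]
ft_force: [-0.2, 0.2, -0.0]
grip_width: 0.0612
t: 13.35
ee_pos: [0.4768, 0.2769, 0.1051]
orientation: [[-0.987, 0.162, 0.002], [0.162, 0.987, 0.003], [-0.001, 0.003, -1.0]]
ft_force: [1.4, 5.5, 4.9]
grip_width: 0.0139
t: 14.15
ee_pos: [0.4767, 0.2765, 0.2359]
orientation: [[-0.987, 0.162, 0.002], [0.162, 0.987, 0.003], [-0.002, 0.003, -1.0]]
ft_force: [-0.0, 0.1, -1.5]
grip_width: 0.0135
```

```bash
python3 -m jog '[[[0,0,0.1,0,0,0],[0.02,-0.09,0.073,0,0,0],[0.06,-0.15,0,-0.01,-0.06,0],[0.06,-0.16,0,-0.015,-0.09,0],[0.06,-0.16,0,-0.015,-0.095,0],[0.06,-0.16,0,-0.016,-0.095,0],[0.06,-0.16,0,-0.016,-0.099,0],[0.04,-0.16,0,0,0,0]]]'
python3 -m jog '[[[0.017,-0.1,0,0,0,0],[0,-0.032,0,0,0,0],[0,0,0,0,0,0],[0,0,0,0,0,0],[0,0,0,0,0,0],[0,0,0,0,0,0],[0,0,0,0,0,0],[0,0,0,0,0,0]]]'
python3 - <<'E'
from meas import *
from st import *
show(tp=[.5709,-.0165,.2792])
o=env.get_obs();R=np.array(o['orientation']);t=np.array(o['ee_pos'])
ims=[]
for n in('wrist','scene','side'):
    p,d,m=grab(n);f='h_'+n+'.npz';np.savez(f,p=p,d=d,K=m['camera_matrix'],E=m['extrinsics'])
    p,W,h,z=load(f);L=(W-t)@R
    for nm,k in(('orange',(h[...,0]>3)&(h[...,0]<20)&(h[...,1]>110)),('any',h[...,2]>=0)):
        q=L[k&(np.hypot(L[...,0],L[...,1])<.02)&(L[...,2]>.006)&(L[...,2]<.11)]
        print(n,nm,len(q))
        for lo in np.arange(0.006,.11,.013):
            s=q[(q[:,2]>=lo)&(q[:,2]<lo+.013)]
            if len(s)>3:print('  ',round(lo,3),len(s),s.mean(0).round(4),np.percentile(s[:,1],[2,98]).round(4),np.percentile(s[:,0],[2,98]).round(4))
    ims.append(p)
c=np.array(ims[0]); E=np.linalg.inv(np.load('h_scene.npz')['E']);q=E@np.r_[t+R[:,2]*.1,1];K=np.load('h_scene.npz')['K'];q=K@q[:3];u,v=(q[:2]/q[2]).astype(int);print(u,v)
s=cv2.resize(ims[1][max(v-48,0):v+48,u-36:u+36],(288,384),interpolation=cv2.INTER_CUBIC);save(np.hstack([c,s]),'hover.png')
E
```

```text
t: 14.95
ee_pos: [0.5642, 0.015, 0.2757]
orientation: [[-0.928, 0.16, 0.338], [0.151, 0.987, -0.054], [-0.342, 0.0, -0.94]]
ft_force: [0.2, 0.6, -0.4]
grip_width: 0.0136
t: 15.75
ee_pos: [0.5704, -0.0163, 0.2779]
orientation: [[-0.927, 0.161, 0.338], [0.151, 0.987, -0.053], [-0.342, 0.002, -0.94]]
ft_force: [-0.3, -0.2, -0.2]
grip_width: 0.0139
t 15.75 p [ 0.5704 -0.0163  0.2779] rot err deg [-0.1   0.04 -0.06] units [-0.002  0.001 -0.001] F [-0.28 -0.16 -0.16] w 0.0139
move units [ 0.002  -0.001   0.0053]
wrist orange 481
   0.006 209 [0.0084 0.0004 0.0124] [-0.0067  0.0072] [0.004  0.0101]
   0.019 162 [0.0087 0.0007 0.0263] [-0.0062  0.0072] [0.0051 0.0108]
   0.032 13 [0.0137 0.001  0.0332] [-0.0037  0.0053] [0.0129 0.0144]
   0.045 47 [0.009  0.0005 0.0538] [-0.0045  0.0057] [0.0073 0.0099]
   0.058 45 [0.0091 0.0009 0.062 ] [-0.0046  0.0064] [0.0067 0.0099]
   0.071 5 [0.0079 0.0005 0.0761] [-0.0009  0.002 ] [0.0072 0.0087]
wrist any 918
   0.006 215 [0.0084 0.0004 0.0126] [-0.0068  0.0073] [0.004  0.0102]
   0.019 523 [0.0079 0.0006 0.0291] [-0.0102  0.0113] [-0.0001  0.0137]

[... 1570 characters left out ...]
052 0.0044 0.0519] [-0.0012  0.0079] [0.0003 0.0077]
   0.058 8 [0.0034 0.007  0.0632] [0.0035 0.009 ] [-0.0026  0.0077]
   0.071 5 [0.0011 0.0059 0.0757] [0.0039 0.0069] [-0.0019  0.0033]
side any 102
   0.006 15 [0.0043 0.0053 0.0139] [-0.0024  0.0097] [-0.0023  0.008 ]
   0.019 28 [0.0049 0.0052 0.0268] [-0.0045  0.0125] [-0.0067  0.0122]
   0.032 17 [0.003  0.0052 0.0349] [-0.008   0.0112] [-0.0092  0.0118]
   0.045 17 [0.0043 0.0052 0.0518] [-0.0011  0.0092] [-0.001   0.0077]
   0.058 13 [0.0042 0.0055 0.064 ] [-0.     0.009] [-0.0045  0.0092]
   0.071 7 [0.0022 0.0048 0.0763] [-0.      0.0069] [-0.0018  0.0055]
   0.084 5 [0.0014 0.003  0.0893] [0.0017 0.0042] [-0.0008  0.0037]
265 178
```

View pics/hover.png

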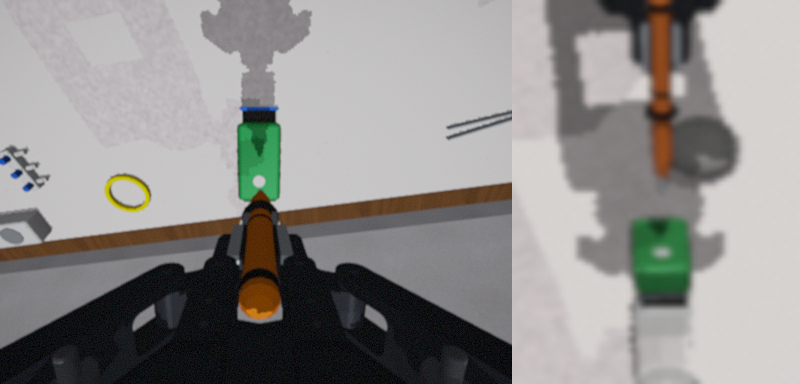

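The pen is in the gripper, aligned with the tool. The tip points just below the dot at (259,181), about 50 mm off. Next I refine the tip-to-dot offset in tool axes.

Run:
```python
from meas import *
from st import *
o=env.get_obs();R=np.array(o['orientation']);t=np.array(o['ee_pos'])
for n in('wrist','scene','side'):
    p,W,h,z=load('h_'+n+'.npz');L=(W-t)@R
    D=(np.array([.6205,-.0246,.141])-t)@R
    dt=L[(h[...,1]<70)&(h[...,2]>120)&(np.linalg.norm(L-D,axis=-1)<.011)]
    g=(h[...,0]>45)&(h[...,0]<80)&(h[...,1]>100)&(np.linalg.norm(L-D,axis=-1)<.08)
    q=L[g];q=q[abs(q[:,2]-np.median(q[:,2]))<.004];A=np.c_[q[:,:2]-D[:2],np.ones(len(q))]
    print(n,'pred',D.round(4),'dot',len(dt),dt.mean(0).round(4) if len(dt) else '', 'plane at dot (slopes,z)',np.linalg.lstsq(A,q[:,2],rcond=None)[0].round(4),'rect',cv2.minAreaRect((q[:,:2]*1000).astype(np.float32)))
    s=L[(np.hypot(L[...,0]-.0024,L[...,1]-.0006)<.007)&(L[...,2]>.07)&(L[...,2]<.115)]
    print(' tip zmax',np.sort(s[:,2])[-8:].round(4))
    tt=L[(np.hypot(L[...,0]-.0024,L[...,1]-.0006)<.006)&(L[...,2]>.085)&(L[...,2]<.105)];print(' tip pts',tt.round(4).tolist()[:14])
print('axes: tool x',R[:,0].round(3),'y',R[:,1].round(3),'z',R[:,2].round(3))
```

```text
wrist pred [-0.0008 -0.      0.146 ] dot 132 [ 0.0003 -0.0003  0.1461] plane at dot (slopes,z) [0.0044 0.0016 0.1465] rect ((18.538883209228516, -0.5410671234130859), (41.893184661865234, 78.32125091552734), 89.46080780029297)
 tip zmax [0.091  0.0914 0.0922 0.0925 0.0926 0.0931 0.094  0.095 ]
 tip pts [[0.0052, 0.001, 0.095], [0.0047, -0.0007, 0.094], [0.0051, 0.0002, 0.0922], [0.0055, 0.001, 0.091], [0.0053, 0.0018, 0.0914], [0.005, 0.0027, 0.0926], [0.0042, -0.0015, 0.0925], [0.0048, -0.0007, 0.0901], [0.005, 0.0002, 0.0893], [0.0051, 0.0026, 0.0892], [0.004, 0.0035, 0.0931]]
scene pred [-0.0008 -0.      0.146 ] dot 7 [-0.0003  0.0016  0.1463] plane at dot (slopes,z) [-0.0236  0.0035  0.1474] rect ((12.475589752197266, 1.4189300537109375), (76.2350845336914, 36.39077377319336), 1.1097193956375122)
 tip zmax [0.084  0.0868 0.0895 0.0907 0.0912 0.0933 0.0954 0.0959]
 tip pts [[0.0028, -0.0016, 0.0895], [-0.0027, 0.0012, 0.0868], [0.0038, -0.0016, 0.0933], [-0.0014, 0.0012, 0.0907], [-0.0006, 0.0041, 0.0912], [0.0026, -0.0016, 0.0959], [0.0015, 0.0012, 0.0954]]
side pred [-0.0008 -0.      0.146 ] dot 13 [-0.0002  0.0014  0.1456] plane at dot (slopes,z) [0.0083 0.0195 0.146 ] rect ((19.439891815185547, 4.51308536529541), (40.354557037353516, 77.37875366210938), 89.57518768310547)
 tip zmax [0.0748 0.0792 0.0805 0.0847 0.0865 0.0896 0.0906 0.0951]
 tip pts [[-0.0008, 0.0046, 0.0896], [0.0019, 0.0036, 0.0865], [-0.0006, 0.0035, 0.0951], [0.0027, 0.0032, 0.0906]]
axes: tool x [-0.927  0.152 -0.342] y [0.161 0.987 0.002] z [ 0.338 -0.054 -0.94 ]
```

```bash
python3 -m jog '[[[0.007,-0.004,0.003,0,0,0],[0.015,-0.002,-0.042,0,0,0],[0.015,-0.002,-0.042,0,0,0],[0.015,-0.002,-0.042,0,0,0],[0.011,-0.002,-0.03,0,0,0],[0.006,-0.002,-0.017,0,0,0],[0,0,0,0,0,0],[0,0,0,0,0,0]]]'
python3 - <<'E'
from meas import *
from st import *
show()
o=env.get_obs();R=np.array(o['orientation']);t=np.array(o['ee_pos']);F=[]
for n in('wrist','scene','side'):
    p,d,m=grab(n);f='n_'+n+'.npz';np.savez(f,p=p,d=d,K=m['camera_matrix'],E=m['extrinsics']);F.append(env.get_obs()['ft_force'])
    K=m['camera_matrix'];q=np.linalg.inv(m['extrinsics'])@np.r_[t+R[:,2]*.097,1];q=K@q[:3];u,v=np.round(q[:2]/q[2]).astype(int);print(n,u,v)
    w=40 if n=='wrist' else 22
    c=cv2.resize(p[v-w:v+w,u-w:u+w],(264,264),interpolation=cv2.INTER_CUBIC); a=c if n=='wrist' else np.hstack([a,c])
    h=cv2.cvtColor(p,cv2.COLOR_RGB2HSV);L=(cloud(d,m)-t)@R
    g=(h[...,0]>45)&(h[...,0]<80)&(h[...,1]>100)&(np.linalg.norm(L-[0,0,.1],axis=-1)<.07)
    s=L[g];s=s[abs(s[:,2]-np.median(s[:,2]))<.004];print(' plane z at dot',np.linalg.lstsq(np.c_[s[:,:2]-[.0024,0],np.ones(len(s))],s[:,2],rcond=None)[0].round(4))
    dt=L[(h[...,1]<70)&(h[...,2]>120)&(np.linalg.norm(L-[.0024,.0005,.101],axis=-1)<.009)&(abs(L[...,2]-.101)<.003)];print(' dot pts',len(dt),dt.mean(0).round(4) if len(dt) else '')
    if n!='wrist':
        s=L[(np.hypot(L[...,0]-.0024,L[...,1]-.0006)<.013)&(L[...,2]>.045)&(L[...,2]<.08)&(h[...,0]<20)];print(' pen low',len(s),s.mean(0).round(4))
print(np.mean(F,0).round(2))
save(a,'near.png')
E
```

```text
t: 16.7
ee_pos: [0.5876, -0.0203, 0.2354]
orientation: [[-0.927, 0.161, 0.338], [0.152, 0.987, -0.054], [-0.342, 0.002, -0.94]]
ft_force: [-0.5, -0.1, 0.3]
grip_width: 0.0134
t 16.7 p [ 0.5876 -0.0203  0.2354] rot err deg [-0.1   0.03 -0.02] units [-0.002  0.001 -0.   ] F [-0.53 -0.07  0.33] w 0.0134
wrist 259 194
 plane z at dot [0.0054 0.0014 0.1004]
 dot pts 88 [0.0042 0.0006 0.1   ]
scene 265 192
 plane z at dot [-0.0284  0.0196  0.1014]
 dot pts 6 [0.0016 0.0031 0.1006]
 pen low 53 [-0.0032  0.0011  0.0602]
side 248 161
 plane z at dot [0.0048 0.0229 0.1001]
 dot pts 9 [0.0016 0.0027 0.1   ]
 pen low 22 [0.0038 0.0058 0.0559]
[-0.28 -0.2  -0.54]
```

View pics/near.png

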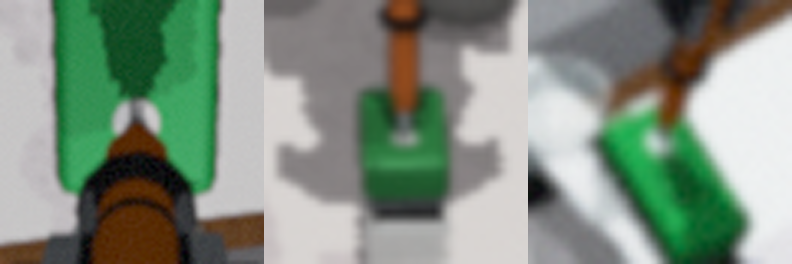

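All three crops show the tip just above the dot and lined up with it, with a gap of about 3.3 mm. I'll advance in steps and read the force along the normal.

```bash
cat > ff.py <<'E'
from st import *
n=target()[:,2];F=[];P=[]
for i in range(6):
    o=env.get_obs();F.append(o['ft_force']@n if hasattr(o['ft_force'],'shape') else np.dot(o['ft_force'],n));P.append(np.dot(o['ee_pos'],n));env.grab_frame('side')
print('t',round(o['t'],2),'F·n',np.round(F,2),'mean',np.mean(F).round(2),'TCP·n mm',np.round(np.mean(P)*1000,2))
E
python3 ff.py
python3 -m jog '[[[0.0013,-0.0002,-0.0038,0,0,0],[0.0013,-0.0002,-0.0038,0,0,0],[0,0,0,0,0,0],[0.0013,-0.0002,-0.0038,0,0,0],[0.0013,-0.0002,-0.0038,0,0,0],[0,0,0,0,0,0],[0,0,0,0,0,0],[0,0,0,0,0,0]]]' | tail -2
python3 ff.py
python3 -m jog '[[[0.0013,-0.0002,-0.0038,0,0,0],[0.0013,-0.0002,-0.0038,0,0,0],[0,0,0,0,0,0],[0,0,0,0,0,0],[0,0,0,0,0,0],[0,0,0,0,0,0],[0,0,0,0,0,0],[0,0,0,0,0,0]]]' | tail -2
python3 ff.py
```

```text
t 17.1 F·n [-0.08 -0.23  0.29 -0.98 -1.04 -0.44] mean -0.41 TCP·n mm 22.02
ft_force: [0.1, 0.8, 0.9]
grip_width: 0.0133
t 18.2 F·n [ 0.9   0.12  0.67  0.09 -0.04  0.35] mean 0.35 TCP·n mm 17.71
ft_force: [-0.0, 1.2, 1.5]
grip_width: 0.0135
t 19.3 F·n [1.45 1.   1.55 0.83 1.36 0.82] mean 1.17 TCP·n mm 15.68
```

```bash
python3 -m jog '[[[0.0013,-0.0002,-0.0038,0,0,0],[0.0013,-0.0002,-0.0038,0,0,0],[0,0,0,0,0,0],[0,0,0,0,0,0],[0,0,0,0,0,0],[0,0,0,0,0,0],[0,0,0,0,0,0],[0,0,0,0,0,0]]]' | tail -2
python3 ff.py; python3 ff.py
python3 - <<'E'
from meas import *
from st import *
show()
o=env.get_obs();R=np.array(o['orientation']);t=np.array(o['ee_pos'])
for n in('wrist','scene','side'):
    p,d,m=grab(n);K=m['camera_matrix'];q=np.linalg.inv(m['extrinsics'])@np.r_[t+R[:,2]*.092,1];q=K@q[:3];u,v=np.round(q[:2]/q[2]).astype(int)
    w=40 if n=='wrist' else 22
    c=cv2.resize(p[v-w:v+w,u-w:u+w],(264,264),interpolation=cv2.INTER_CUBIC); a=c if n=='wrist' else np.hstack([a,c])
    h=cv2.cvtColor(p,cv2.COLOR_RGB2HSV);L=(cloud(d,m)-t)@R
    g=(h[...,0]>45)&(h[...,0]<80)&(h[...,1]>100)&(np.linalg.norm(L-[0,0,.1],axis=-1)<.07)
    s=L[g];s=s[abs(s[:,2]-np.median(s[:,2]))<.004];print(n,'plane',np.linalg.lstsq(np.c_[s[:,:2]-[.0024,0],np.ones(len(s))],s[:,2],rcond=None)[0].round(4),cv2.minAreaRect((s[:,:2]*1000).astype(np.float32)))
    if n=='wrist':
        for lo in(.006,.019,.045,.058):
            k=L[(np.hypot(L[...,0],L[...,1])<.02)&(L[...,2]>lo)&(L[...,2]<lo+.013)&(h[...,0]<20)&(h[...,1]>110)];print(lo,len(k),np.percentile(k[:,0],98).round(4) if len(k) else '')
        c=L[(np.hypot(L[...,0],L[...,1])<.016)&(L[...,0]>.0115)&(L[...,2]>.02)&(L[...,2]<.05)];print('collar z',np.percentile(c[:,2],[5,50,95]).round(4))
save(a,'press.png')
p,W,h,z=load('h_wrist.npz')
E
```

```text
ft_force: [-0.3, -0.8, 1.9]
grip_width: 0.0136
t 20.4 F·n [1.79 1.82 3.26 1.79 0.79 1.21] mean 1.78 TCP·n mm 13.67
t 20.7 F·n [2.32 0.92 1.65 1.16 0.65 1.74] mean 1.41 TCP·n mm 13.66
t 20.75 p [ 0.5902 -0.0207  0.2277] rot err deg [-0.1   0.03 -0.02] units [-0.002  0.001 -0.   ] F [ 0.03 -0.44  1.44] w 0.0135
wrist plane [0.0047 0.0017 0.0924] ((20.840187072753906, 0.4997730255126953), (77.20108032226562, 41.75065612792969), 0.16751651465892792)
0.006 209 0.0102
0.019 160 0.0111
0.045 51 0.01
0.058 42 0.0098
collar z [0.0295 0.0308 0.0338]
scene plane [-0.0206  0.0018  0.0935] ((13.985176086425781, 0.34056663513183594), (72.21553039550781, 39.16595458984375), 2.5521466732025146)
side plane [0.0066 0.0085 0.0919] ((21.305885314941406, 5.699684143066406), (41.929405212402344, 76.89201354980469), 88.21599578857422)
```

View pics/press.png

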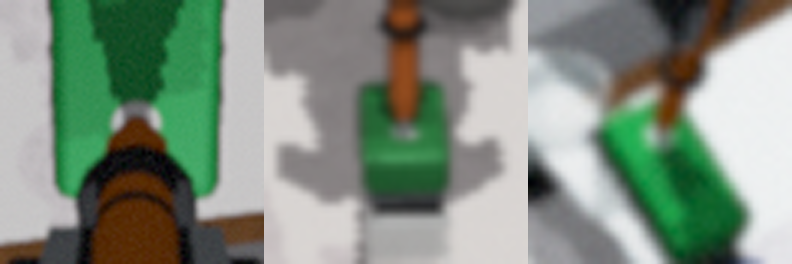

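Force (about 2.0 N over baseline, so 4.7 mm) and geometry (about 4.6 mm) agree. One last 0.3 mm nudge, then I hand in.

```bash
python3 -m jog '[[[0.0004,0,-0.0011,0,0,0],[0,0,0,0,0,0],[0,0,0,0,0,0],[0,0,0,0,0,0],[0,0,0,0,0,0],[0,0,0,0,0,0],[0,0,0,0,0,0],[0,0,0,0,0,0]]]' | tail -2
python3 ff.py; python3 -c "
from workcell import env;print(env.close_job())"
```

```text
ft_force: [-0.6, 0.1, 1.2]
grip_width: 0.0135
t 21.95 F·n [1.29 1.76 2.64 1.46 1.   1.09] mean 1.54 TCP·n mm 13.36
the job is handed in; nothing more can be done
None
```

I laid the green cleaner farthest to the robot's left on the sloped rest, dot up and on the high side, and let go of it. I then took the pen from its stand and handed the job in at about 22 s, with the tip held on the dot.

- **Cleaner on the rest:** it was within about 1 mm of centre and lay flat, going by the wrist camera. The coarser scene camera's plane fit read up to 2° off.
- **Pen on the dot:** the pen is parallel to the tool, and the face is square to it within about 0.3° in the wrist view. In the wrist view the tip is within about 0.5 mm of the dot's centre. The scene and side crops also show it on the dot.
- **Tip push:** the geometry gives about 4.9 mm. The last force reading, about 1.95 N over baseline, gives about 4.5 mm. The force readings scatter by about 0.5 N, so the force figure is uncertain by about 1 mm.
- **Force and other objects:** the largest force I read was about 10 N, while closing on the cleaner. I saw no contact with the other things, but did not re-measure their positions.

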